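# Snug up a screen clamp by its star wheel

## Robot

A 6-joint arm with a two-finger parallel gripper is mounted at the origin on the work surface. World frame = base frame: x ahead of the robot, y to its left, z up, the work surface at z = 0. Lengths are in mm, angles in degrees, forces in N, time in s.
With the tool pointing down it reaches from about 350 to 850 mm from the base axis. Payload 8.1 kg.
Tool frame: the origin (TCP) lies midway between the tips of the shut fingers; the grasp point (between the pads) lies 19 mm behind it; z points along the fingers, y is the line along which they close (so a half turn about z gives the same grasp; the last joint's range is limited). The gripper opens to 85 mm and grips with 20 to 120 N. Pads are 22 mm wide; open, the fingers measure 114 mm over their backs; the gripper's body (76 mm by 85 mm) begins 54 mm behind the grasp point. The pads swing forward as they close: fully open they stand 13 mm farther back than shut.
Start: joints at [58.763, 7.471, 85.268, -0, 87.261, -4.893], TCP at [266.242, 537.699, 231.292] pointing down, gripper open.
Joint ranges: [-169.43, 169.43], [-51.17, 129.36], [1.28, 143.12], [-76.62, 256.62], [0, 156.53], [-152.29, 152.29]. Speed limits (degrees/s): [136.94, 136.94, 159.86, 180, 180, 180].

## Interface

Orientations are given as [roll, pitch, yaw] about the fixed x, y, z axes, in that order (R = Rz(yaw) Ry(pitch) Rx(roll)).
In Python, from bench import r gives the robot as it stands. The module is installed in compiled form; this text tells all that it offers.
- The arm moves only by the tool jog_arm, never from a script. Its argument "rows" is a list of rows, each a list of 2 entries, a list of its own where there are three numbers: the shift along the tool's x, y, z in mm, then the turn, a rotation vector about the tool's x, y, z in rad. A call has 1 to 10 rows; each row is the pose to reach, as a shift and turn from the pose commanded when the call began, along the tool's axes at that moment; what a row does not reach only later rows make up. A row lasts 1/10 s, in which the tool goes at most 50 mm and 8.59 degrees, less where a joint would pass 70% of its speed; a pose out of reach is approached as far as the arm can. A call with a gripper value outside its range is refused whole. "grip" is the finger opening in mm, from 0 to 85.4, set as the call begins (left out, the last holds). The fingers move at their own pace and stop on an object; "force" is the grip in N (left out, the last holds). Time passes only in rows, so rows that repeat a pose let the fingers close. It gives the time, the measured TCP pose, the force, the opening and the grip force at its end, in the units of the state.
- r.sense(): the state, without advancing time (a new reading comes with each control period).
- r.snapshot(name): name is "scene" or "top" or "wrist"; returns (picture, depth): 480x640x3 uint8, blue, green, red; 480x640 float32, mm along the optical axis (not along the pixel's ray), 0 where there is no reading.
- r.camera_params(name): a dict with "fx", "fy", "cx", "cy" (pixels), "pose" (4x4, takes a point from camera to world coordinates); the wrist camera has in their place "tool_from_camera" (4x4, takes a point from camera to tool coordinates, whose origin is the TCP and whose axes are the flange's). Camera axes: x right, y down, z forward; pixel columns grow to the right and rows downward; lengths in mm; the calibration is good to about 2 mm. A picture is of the moment at which its call begins: read the wrist's pose just before it. camera_params takes no time and is no camera call.
- r.hand_in(): hands the job in; it is judged then, once.
The state is a dict: "time": time; "joint_pos": joint angles; "qd": joint speeds; "joint_efforts": joint torques, N m; "tool_pos": TCP position; "tcp_rot": TCP orientation; "ft_force": force on the tool from outside, world axes, zero at the start; "wrist_torque": the same for the moment, N m; "finger_gap": finger opening in mm; "grip_force": force on a finger pad.
Only numpy, scipy, OpenCV 4.12 (cv2) and the standard library are available. Lean on these libraries where they do the work, as an engineer would, in place of code of your own. Each camera call takes 0.05 s, during which the arm holds its last target. There are 200 camera calls.

## Task

Take the flat-bladed adjusting key from the tool rack, reach down through the slot in the screen clamp's cover and push the hidden star wheel's teeth towards the screen frame, one tooth per stroke, until the clamp jaw is felt to come up firm against the frame. Work gently by feel (never lean hard on the clamp), touch the clamp with nothing but the key, leave the other things where they are, and hang the key back in the rack when the jaw is closed.

Things in the scene. Friction and masses are not known exactly. Their poses are not given: they have to be found in the camera images.
- key: Adjusting key hanging upright in the rack, about 120 g: square black handle 22 x 22 mm, 56 mm tall (the other tools have round wooden handles), and straight below it a flat steel blade 46 mm long, 4 mm thick along the key's x, 9 mm wide along its y. Origin at the centre of the handle's underside, the shoulder that rests on the rack; z up. Same after half a turn about z.
- key_tip (a point): Centre of the end of the key's blade, 46 mm below the key's origin; axes as the key's.
- rack: Plywood tool rack fixed to the table: board 60 mm (x) by 190 mm (y), 10 mm thick, top face 80 mm above the table, on two end legs. Origin on the table below its centre. Three through holes, 12 mm (x) by 16 mm (y), at y = -60, 0, +60 mm; a tool hangs in each by its handle's shoulder, blade across the same way as the hole; which tool is in which hole varies.
- clamp: Screen clamp fixed to the table: grey housing 84 mm (x) by 46 mm (y), 75 mm high, with a slotted steel cover; beyond it in +x a wooden screen frame, 230 x 300 mm, 52 mm high. Origin on the table below the slot's middle, z up, x from the slot towards the frame. Pushes of the key on the clamp must stay under 25 N.
- axle (a point): Centre of the star wheel, on its level axle along the clamp's y, 40 mm above the table under the slot's middle; it does not turn with the wheel. 10 square-ended steel teeth 36 degrees apart, 4 mm thick, 12 mm wide, tip radius 28 mm (tips pass 7 mm below the cover's top), hub radius 13 mm. Where the teeth stand at the start is not told.
- rail (a point): Middle of the upper edge of the screen frame's near rail, on the face that the jaw closes on; 52 mm above the table, 72 mm from the slot's middle. Pushing the wheel's top teeth this way (+x) closes the jaw, 2 mm per tooth. The wheel stays where left; it takes about 4 to 6 N on a tooth to turn, until the jaw meets the rail: there it stops hard.
- slot (a point): Middle of the access slot, on the cover's top face, 75 mm above the table; axes as the clamp's. The slot is 30 mm long along x and 14 mm wide along y, through a cover 4 mm thick.
- jaw (a joint): Travel in m of the aluminium clamp jaw, a bar 90 mm long between the housing and the screen frame: 0 is fully open, 0.012 is firm against the frame.
- jaw_face (a point): Middle of the upper edge of the jaw's pad, the face that meets the screen frame, 50 mm above the table.
- ink_knife: Ink knife with a plain round wooden handle 24 mm in diameter, 56 mm tall, hanging in the rack; leave alone. Origin at the underside of its handle.
- pick: Pick with a round wooden handle 22 mm in diameter and a ball on top, 55 mm tall, hanging in the rack; leave alone. Origin at the underside of its handle.
- tape: Roll of tape lying flat, 100 mm across, 24 mm high; leave alone. Origin at the centre of its underside.
- ink_jar: White jar with black lid, 60 mm across, 70 mm high; leave alone. Origin at the centre of its underside.
- spray_can: Spray can, 54 mm across, 160 mm high; leave alone. Origin at the centre of its underside.
- squeegee: Wooden squeegee, 200 mm long, 30 mm wide, 62 mm high, rubber edge up; leave alone. Origin at the centre of its underside.
- ink_pot: White open ink pot, 100 mm across, 90 mm high; leave alone. Origin at the centre of its underside.
- scoop: Small grey plastic ink scoop lying flat, about 150 mm long; leave alone. Origin under its middle.
Not all that is in view belongs to the job. Of the things shaped like the key, the black one is meant.

How it is judged (in metres and radians):
On the way, in this order (a step that is already met when the one before it is completed fails the run):
1. the key's blade is down through the slot, among the teeth (z of key_tip in the frame of slot below -0.009 m and x of key_tip in the frame of slot between -0.016 and 0.016 m and y of key_tip in the frame of slot between -0.009 and 0.009 m), for 0.1 s.
2. the jaw is firm against the frame (value of joint jaw above 0.0114 m), for 0.2 s.
At the end, for the whole second after the job is handed in: The jaw is within 0.6 mm of firm against the frame (joint above 0.0114), and the key hangs upright (within 0.12 rad) in the free hole of the rack, its shoulder down on the board (its origin 77 to 84 mm above the table, within 8 mm of the holes' centre line), let go and at rest (value of joint jaw above 0.0114 m and z of key in the frame of rack between 0.077 and 0.084 m and x of key in the frame of rack between -0.008 and 0.008 m and y of key in the frame of rack between -0.072 and 0.072 m and angle between key's own z axis and vertical below 0.12 rad and linear speed of key below 0.02 m/s); the robot touches nothing.
It fails at once if the key is pressed on the clamp with more than 25 N (contact force between key and clamp above 25 N).
It fails at once if the robot itself touches the clamp (contact force between any of the fingers, the arm and clamp above 1.5 N).
It fails at once if another thing is shifted by more than 30 mm (distance of any of ink_knife, pick, tape, ink_jar, spray_can, squeegee, ink_pot, scoop from where it was at the start of the episode above 0.03 m).
It also fails if it takes over 67 s, if anything falls off the work surface, if the arm or the gripper's body presses on something with over 40 N, if the wrist force passes 120 N, or if a joint passes its speed limit or range.

## Working session

There is one attempt and no reset: what is moved stays moved. The work goes in short steps, Python scripts to look and compute and a tool call to move; the robot and the scene stay as the last step left them, time stands still between calls to the robot, and variables do not carry over. Pictures are saved under pics/ and viewed, at most 11 in all, crops included, and the job is handed in when it is done.

Besides the shell and the picture viewer there is one more tool, called after "Call:" by a JSON object that holds its "api" and its "payload". jog_arm: Moves the arm, as the interface text tells. Its arguments: {"type":"object","properties":{"rows":{"type":"array"},"grip":{"type":"number"},"force":{"type":"number"}},"required":["rows"]}

```bash
mkdir -p pics
python3 - <<'E'
from bench import r
import cv2,numpy as np
s=r.sense();print(s)
for n in("scene","top"):
    p,d=r.snapshot(n);cv2.imwrite(f"pics/{n}0.png",p);np.save(f"{n}0.npy",d);c=r.camera_params(n);print(n,c)
print(r.camera_params("wrist"))
E
```

```text
{'time': 0.0, 'joint_pos': array([ 5.87627201e+01,  7.51682928e+00,  8.53280096e+01, -2.61097717e-03,
        8.72634602e+01, -4.89450098e+00]), 'qd': array([-0.0724308 ,  0.00340788, -0.06092063, -0.11334635, -0.00668579,
        0.00662821]), 'joint_efforts': array([ 2.15331987e-03, -5.69375753e+01, -5.00570655e+01, -3.74956908e-04,
        1.47185469e-02, -9.84151939e-05]), 'tool_pos': array([265.96381915, 537.21276365, 230.23867925]), 'tcp_rot': array([-1.79891873e+02, -6.64195862e-03,  1.53657342e+02]), 'ft_force': array([ 0.04364987,  0.11831308, -0.06873516]), 'wrist_torque': array([ 0.02511138, -0.00892452,  0.00904862]), 'grip_force': 0.0, 'finger_gap': 85.66248207830493}
scene {'fx': 461.7594932894918, 'fy': 461.7594932894918, 'cx': 319.0371642705457, 'cy': 241.76759775518568, 'pose': array([[-6.24820958e-01,  5.74353172e-01, -5.28882978e-01,
         1.04670078e+03],
       [ 7.80645271e-01,  4.47548883e-01, -4.36225811e-01,
         4.01615495e+02],
       [-1.38466923e-02, -6.85433025e-01, -7.28004009e-01,
         8.17407905e+02],
       [ 0.00000000e+00,  0.00000000e+0
[... 270 characters left out ...]
,  2.45485108e-02,  2.54924944e-02,
        -6.21277063e+01],
       [-2.91917827e-02, -1.64552608e-01, -9.85936245e-01,
         1.35696789e+03],
       [ 0.00000000e+00,  0.00000000e+00,  0.00000000e+00,
         1.00000000e+00]])}
{'fx': 403.01932548346593, 'fy': 403.01932548346593, 'cx': 321.08168436011636, 'cy': 242.89618575230458, 'tool_from_camera': array([[-7.81267026e-04, -9.62755176e-01, -2.70373559e-01,
         6.74841722e+01],
       [ 9.99999685e-01, -7.89068134e-04, -7.98426840e-05,
        -3.25788721e-01],
       [-1.36474202e-04, -2.70373536e-01,  9.62755489e-01,
        -1.42195493e+02],
       [ 0.00000000e+00,  0.00000000e+00,  0.00000000e+00,
         1.00000000e+00]])}
```

View pics/scene0.png

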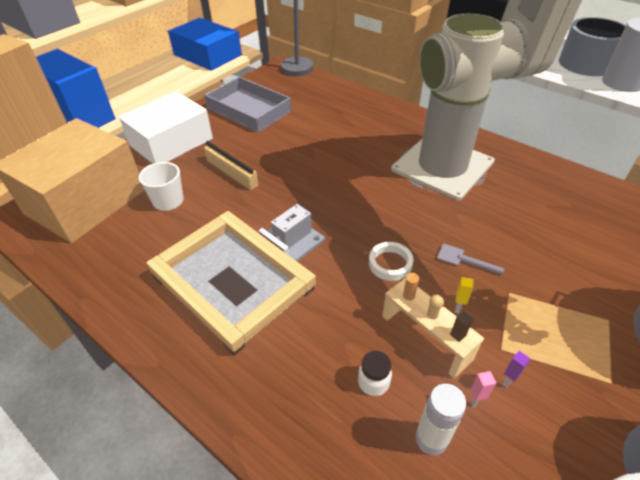

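View pics/top0.png

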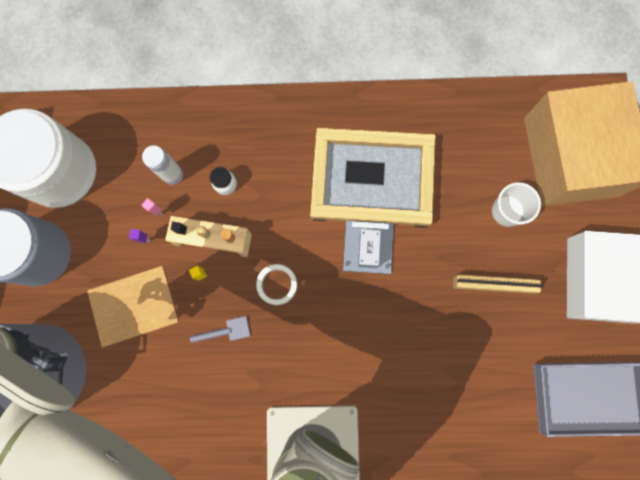

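Scene view: the rack stands at (432,325). It holds a black square handle at scene (462,325), top (179,228), an orange round handle at top (227,235), and a ball-topped pick at top (202,231).

Candidates for the key, as top-view pixels: black in rack (179,228), yellow (197,272), purple (138,236), pink (151,206). The black one fits the description. The clamp cover is at top (370,248), with the frame above it.

```bash
cat > h.py <<'E'
from bench import r
import cv2,numpy as np
def cloud(d,c,T=None):
    T=c["pose"] if T is None else T
    v,u=np.mgrid[:480,:640]
    P=np.stack([(u-c["cx"])/c["fx"]*d,(v-c["cy"])/c["fy"]*d,d],-1)
    return P@T[:3,:3].T+T[:3,3]
def ray(u,v,c,z,T=None):
    T=c["pose"] if T is None else T
    k=T[:3,:3]@np.array([(u-c["cx"])/c["fx"],(v-c["cy"])/c["fy"],1]);o=T[:3,3]
    return o+k*(z-o[2])/k[2]
def wristT():
    from scipy.spatial.transform import Rotation as R
    s=r.sense();T=np.eye(4);T[:3,:3]=R.from_euler("xyz",s["tcp_rot"],degrees=True).as_matrix();T[:3,3]=s["tool_pos"]
    return T@r.camera_params("wrist")["tool_from_camera"]
def rect(P,m):
    return cv2.minAreaRect(P[m][:,:2].astype(np.float32))
E
python3 - <<'E'
from h import *
c=r.camera_params("top");d=np.load("top0.npy");P=cloud(d,c);im=cv2.imread("pics/top0.png")
v,u=np.mgrid[:480,:640]
def reg(a,b,e,f,z0,z1): return (u>a)&(u<b)&(v>e)&(v<f)&(P[...,2]>z0)&(P[...,2]<z1)&(d>0)
print("table z",np.median(P[300:330,300:330,2]))
for n,a in dict(rack=(160,256,212,258,74,86),key=(165,192,215,240,110,150),knife=(215,240,222,245,110,150),pick=(194,213,220,240,110,150),clamp=(338,398,222,275,70,82),frame=(305,440,125,226,46,58)).items():
    m=reg(*a);print(n,m.sum(),rect(P,m),np.median(P[m],0))
big=np.hstack([cv2.resize(im[210:280,335:405],(400,400),interpolation=2),cv2.resize(im[205:265,160:220],(400,400),interpolation=2)])
cv2.imwrite("pics/crop1.png",big)
E
```

```text
table z 0.3459964998810392
rack 1459 ((524.5073852539062, 246.85214233398438), (192.4496612548828, 60.5245475769043), 79.3705062866211) [519.94054498 237.12979563  80.12360578]
key 132 ((535.7072143554688, 305.7648010253906), (24.764606475830078, 23.315988540649414), 78.0588150024414) [534.38151906 302.12743361 134.2416023 ]
knife 110 ((512.415771484375, 186.9537353515625), (22.937286376953125, 21.937437057495117), 86.94438934326172) [511.48467404 185.25454834 135.22046459]
pick 102 ((524.2880249023438, 245.77676391601562), (23.16547203063965, 24.783239364624023), 46.19446563720703) [522.98719496 244.40529637 129.64316792]
clamp 588 ((483.6000671386719, -147.85348510742188), (46.253684997558594, 84.58483123779297), 84.61509704589844) [ 482.57887274 -148.10701362   75.40256036]
frame 4451 ((662.5200805664062, -163.92137145996094), (300.5363464355469, 245.94786071777344), 84.98934936523438) [ 656.39219205 -163.90093914   51.80220854]
```

View pics/crop1.png

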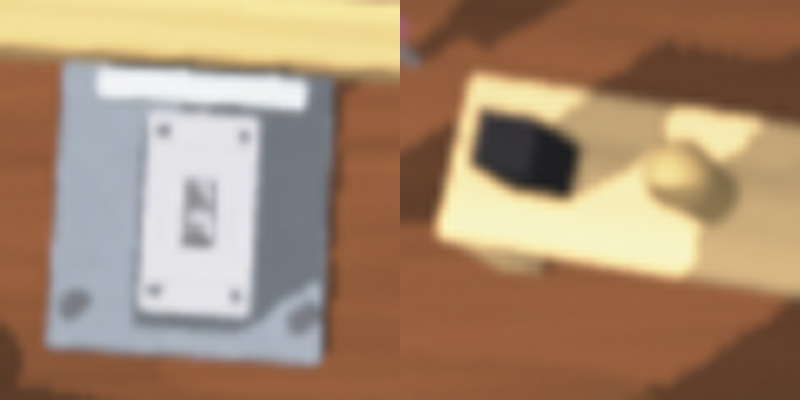

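The crop shows the black square handle in the rack's end hole at (520,150) and the slot on the clamp cover at (198,213), so the key choice is confirmed. Next I move above the key.

Call:
{"api": "jog_arm", "payload": {"rows": [[[-345, -88, 0], [0, 0, 1.2965]], [[-345, -88, 0], [0, 0, 1.2965]], [[-345, -88, 0], [0, 0, 1.2965]], [[-345, -88, 0], [0, 0, 1.2965]], [[-345, -88, 0], [0, 0, 1.2965]], [[-345, -88, 0], [0, 0, 1.2965]], [[-345, -88, 0], [0, 0, 1.2965]], [[-345, -88, 0], [0, 0, 1.2965]], [[-345, -88, 0], [0, 0, 1.2965]], [[-345, -88, 0], [0, 0, 1.2965]]], "grip": 60}}

```text
time: 1.1
tool_pos: [536.5, 305.0, 230.5]
tcp_rot: [-179.9, 0.0, 79.2]
ft_force: [-0.2, 0.3, 0.2]
finger_gap: 59.9
grip_force: 0.0
```

Call:
{"api": "jog_arm", "payload": {"rows": [[[0, 0, 0], [0, 0, 0]], [[0, 0, 0], [0, 0, 0]], [[0, 0, 0], [0, 0, 0]]]}}

```text
time: 1.4
tool_pos: [536.0, 306.2, 231.3]
tcp_rot: [180.0, -0.0, 79.5]
ft_force: [-0.3, -0.7, 0.1]
finger_gap: 60.0
grip_force: 0.0
```

Run:
```python
from h import *
s=r.sense();T=wristT();im,d=r.snapshot("wrist");c=r.camera_params("wrist");cv2.imwrite("pics/w1.png",im);np.save("w1.npy",d)
print(s["time"],s["tool_pos"],s["tcp_rot"],s["finger_gap"])
P=cloud(d,c,T);v,u=np.mgrid[:480,:640]
near=np.hypot(P[...,0]-536,P[...,1]-306)<25
m=near&(P[...,2]>120)&(P[...,2]<145)&(im.max(-1)<80);print("key",m.sum(),rect(P,m),np.median(P[m],0))
m=(abs(P[...,2]-80)<5)&(np.hypot(P[...,0]-524,P[...,1]-247)<110)&(d>0);print("rack",m.sum(),rect(P,m))
```

```text
1.4 [536.00395356 306.1924418  231.32330061] [ 1.79999595e+02 -5.25921563e-04  7.95040482e+01] 59.974494867421114
key 1320 ((537.5782470703125, 305.2390441894531), (21.88070297241211, 20.539817810058594), 79.23847198486328) [537.83937884 306.89212545 135.4404909 ]
rack 12699 ((487.0481872558594, 253.22970581054688), (190.6314239501953, 140.71932983398438), 79.34848022460938)
```

Call:
{"api": "jog_arm", "payload": {"rows": [[[0, 0.5, 50], [0, 0, 0]], [[0, 0.5, 100], [0, 0, 0]], [[0, 0.5, 125], [0, 0, 0]], [[0, 0.5, 139], [0, 0, 0]], [[0, 0.5, 139], [0, 0, 0]], [[0, 0.5, 139], [0, 0, 0]]]}}

```text
time: 2.05
tool_pos: [537.8, 306.2, 94.0]
tcp_rot: [179.9, -0.1, 79.4]
ft_force: [0.2, 0.4, 0.4]
finger_gap: 59.7
grip_force: 0.0
```

Call:
{"api": "jog_arm", "payload": {"rows": [[[0, 0, 0], [0, 0, 0]], [[0, 0, 0], [0, 0, 0]], [[0, 0, 0], [0, 0, 0]], [[0, 0, 0], [0, 0, 0]], [[0, 0, 0], [0, 0, 0]], [[0, 0, 0], [0, 0, 0]], [[0, 0, 0], [0, 0, 0]]], "grip": 10, "force": 50}}

```text
time: 2.75
tool_pos: [537.9, 306.2, 94.2]
tcp_rot: [179.9, -0.1, 79.4]
ft_force: [-0.8, -1.1, 6.6]
finger_gap: 21.8
grip_force: 49.3
```

Call:
{"api": "jog_arm", "payload": {"rows": [[[0, 0, -20], [0, 0, 0]], [[0, 0, -60], [0, 0, 0]], [[0, 0, -100], [0, 0, 0]], [[0, 0, -140], [0, 0, 0]], [[0, 0, -140], [0, 0, 0]]]}}

```text
time: 3.25
tool_pos: [540.0, 307.1, 240.7]
tcp_rot: [179.4, -0.4, 79.4]
ft_force: [0.5, 0.6, -0.2]
finger_gap: 21.2
grip_force: 49.1
```

Call:
{"api": "jog_arm", "payload": {"rows": [[[-30, 2, 0], [0, 0, -0.02]], [[-75, 5, 0], [0, 0, -0.04]], [[-120, 8, 0], [0, 0, -0.06]], [[-165, 11, 0], [0, 0, -0.08]], [[-210, 14, 0], [0, 0, -0.094]], [[-255, 17, 0], [0, 0, -0.094]], [[-300, 20, 0], [0, 0, -0.094]], [[-345, 23, 0], [0, 0, -0.094]], [[-390, 26, 0], [0, 0, -0.094]], [[-430, 29, 0], [0, 0, -0.094]]]}}

```text
time: 4.25
tool_pos: [485.2, -124.3, 231.9]
tcp_rot: [-180.0, 0.0, 84.7]
ft_force: [1.4, -0.5, -2.2]
finger_gap: 21.6
grip_force: 49.1
```

Call:
{"api": "jog_arm", "payload": {"rows": [[[-20, 1, 0], [0, 0, 0]], [[-26, 1, 0], [0, 0, 0]], [[-26, 1, 0], [0, 0, 0]], [[-26, 1, 0], [0, 0, 0]], [[-26, 1, 0], [0, 0, 0]]]}}

```text
time: 4.75
tool_pos: [484.8, -147.1, 232.2]
tcp_rot: [-180.0, -0.0, 84.8]
ft_force: [0.4, -0.4, -0.7]
finger_gap: 21.5
grip_force: 49.1
```

Run:
```python
from h import *
s=r.sense();T=wristT();im,d=r.snapshot("wrist");c=r.camera_params("wrist");cv2.imwrite("pics/w2.png",im);np.save("w2.npy",d);np.save("w2T.npy",T)
print(s["time"],s["tool_pos"],s["tcp_rot"],s["finger_gap"],s["ft_force"])
P=cloud(d,c,T);v,u=np.mgrid[:480,:640]
m=(abs(P[...,2]-75)<5)&(np.hypot(P[...,0]-484,P[...,1]+148)<65)&(d>0);print("housing",m.sum(),rect(P,m),"px",u[m].mean(),v[m].mean(),u[m].min(),u[m].max(),v[m].min(),v[m].max())
```

```text
4.75 [ 484.82702029 -147.09695766  232.16468518] [-1.79990483e+02 -2.17395546e-02  8.48454055e+01] 21.498369499235448 [ 0.42713695 -0.40439723 -0.70219214]
housing 5908 ((486.06768798828125, -148.58535766601562), (46.753108978271484, 84.26478576660156), 84.92154693603516) px 321.45176032498307 222.9952606635071 266 377 193 253
```

View pics/w2.png

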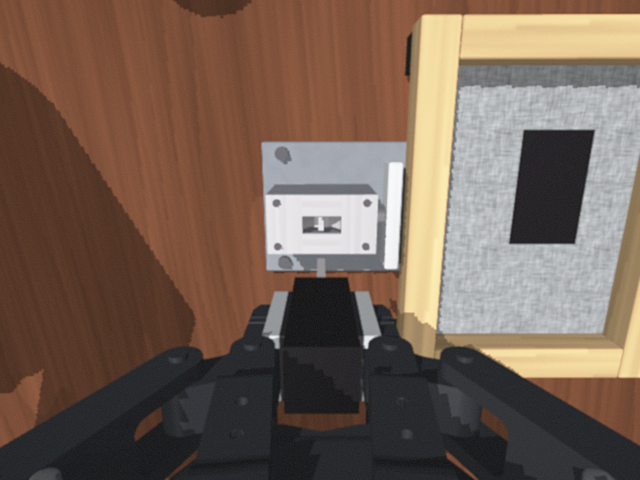

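The wrist view has clamp +x to the right. The slot is at about (322,225) with a tooth at about (320,224). The blade end is at about (321,262), and the jaw is the white bar at u≈394, left of the rail at u≈408. I'll zoom in on the slot.

Run:
```python
from h import *
im=cv2.imread("pics/w2.png")
a=cv2.resize(im[185:275,262:382],(800,600),interpolation=cv2.INTER_CUBIC)
cv2.imwrite("pics/crop2.png",a)
c=r.camera_params("wrist");T=np.load("w2T.npy")
for p in [(303,225),(341.5,225),(322,216.5),(322,233)]: print(p,ray(*p,c,75,T))
e=np.array([np.cos(np.radians(-5.1)),np.sin(np.radians(-5.1)),0])
print("jaw edge x, rail x",ray(403,225,c,50,T)@e,ray(408,225,c,52,T)@e, ray(322,225,c,75,T)@e)
```

```text
(303, 225) [ 471.71403324 -147.86414025   75.        ]
(341.5, 225) [ 500.92686184 -150.52644634   75.        ]
(322, 216.5) [ 486.72473932 -142.6008157    75.        ]
(322, 233) [ 485.56451329 -155.43864349   75.        ]
jaw edge x, rail x 564.4071999301309 568.0931023693172 497.4668378353356
```

View pics/crop2.png

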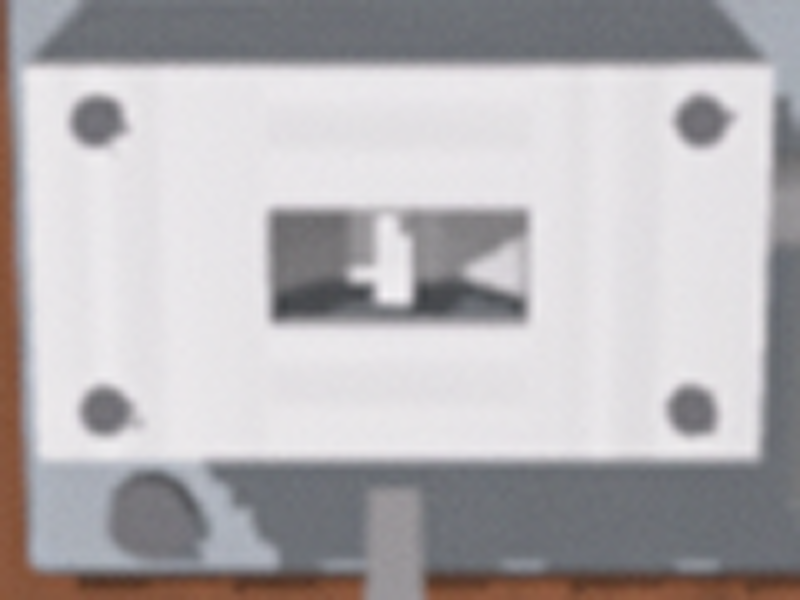

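The slot centre is at wrist px (321.9,224.8), and the top tooth stands almost upright at u≈321. I'll lower the key to just above the cover, 9 mm behind the slot's middle, and check the alignment there.

Call:
{"api": "jog_arm", "payload": {"rows": [[[-1, -9, 30], [0, 0, 0]], [[-1, -9, 60], [0, 0, 0]], [[-1, -9, 80], [0, 0, 0]], [[-1, -9, 90], [0, 0, 0]], [[-1, -9, 90], [0, 0, 0]], [[-1, -9, 90], [0, 0, 0]]]}}

```text
time: 5.4
tool_pos: [476.3, -148.3, 143.3]
tcp_rot: [179.9, 0.0, 84.8]
ft_force: [0.1, -0.5, -0.7]
finger_gap: 21.5
grip_force: 49.2
```

Run:
```python
from h import *
s=r.sense();im,d=r.snapshot("wrist");cv2.imwrite("pics/w3.png",im)
sc,_=r.snapshot("scene")
print(s["time"],s["tool_pos"],s["tcp_rot"],s["ft_force"])
a=cv2.resize(im[190:310,240:400],(800,600),interpolation=cv2.INTER_CUBIC);cv2.imwrite("pics/crop3.png",a)
```

```text
5.4 [ 476.26791574 -148.33297171  143.32458351] [1.79937467e+02 1.94373046e-02 8.47964266e+01] [ 0.07796397 -0.48269364 -0.7224739 ]
```

View pics/crop3.png

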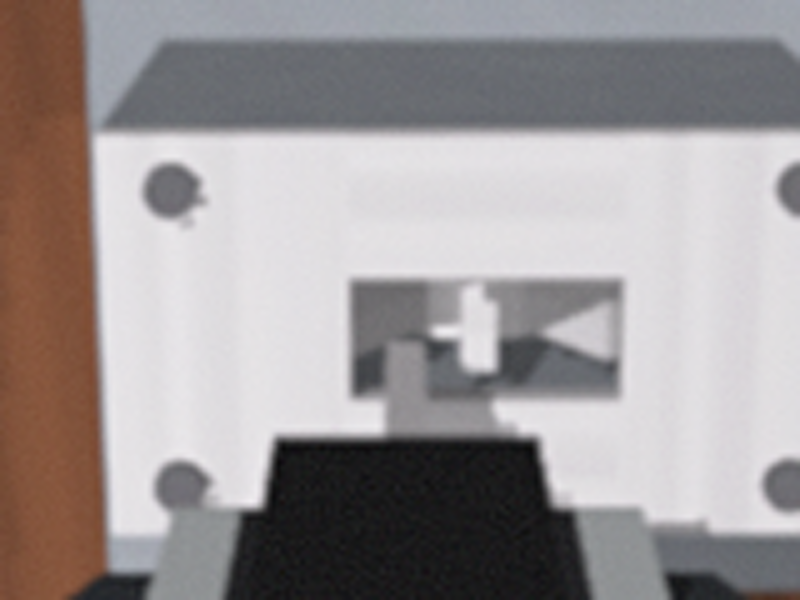

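The blade end is at crop (407,340), about 8.7 mm behind the slot's centre (486,340). I'll take its height and y from the depth image.

Run:
```python
from h import *
im,d=r.snapshot("wrist");c=r.camera_params("wrist");T=c["tool_from_camera"]
P=cloud(d,c,T)
for v in range(254,276,2): print(v,[tuple(np.round(P[v,u],1)) for u in (320,321,322)], d[v,300].round(1))
v,u=np.mgrid[:480,:640]
cov=(u>270)&(u<300)&(v>225)&(v<270);print("cover z",np.median(P[cov],0))
print("slot",P[244:248,305].round(1).tolist(),P[252,309],P[252,366])
h=(im.max(-1)<60)&(u>300)&(u<345)&(v>270)&(v<420)&(P[...,2]<30)&(d>0)
Q=P[h];print("handle",np.percentile(Q,[1,50,99],axis=0).round(1))
```

```text
254 [(np.float64(-4.2), np.float64(0.1), np.float64(89.6)), (np.float64(-4.3), np.float64(0.7), np.float64(90.0)), (np.float64(-4.3), np.float64(1.3), np.float64(90.1))] 221.8
256 [(np.float64(-9.1), np.float64(0.1), np.float64(101.1)), (np.float64(-8.9), np.float64(0.7), np.float64(100.6)), (np.float64(-9.2), np.float64(1.3), np.float64(101.6))] 221.7
258 [(np.float64(2.7), np.float64(0.2), np.float64(60.4)), (np.float64(2.7), np.float64(0.7), np.float64(60.2)), (np.float64(2.7), np.float64(1.2), np.float64(60.2))] 221.9
260 [(np.float64(2.3), np.float64(0.2), np.float64(58.0)), (np.float64(2.9), np.float64(0.7), np.float64(56.2)), (np.float64(2.5), np.float64(1.2), np.float64(57.4))] 222.7
262 [(np.float64(2.7), np.float64(0.2), np.float64(53.7)), (np.float64(3.2), np.float64(0.7), np.float64(52.0)), (np.float64(3.2), np.float64(1.2), np.float64(52.2))] 221.9
264 [(np.float64(3.0), np.float64(0.2), np.float64(49.5)), (np.float64(3.1), np.float64(0.7), np.float64(49.3)), (np.float64(2.7), np.float64(1.2), np.float64(50.4))] 221.6
266 [(np.float64(3.0), np.float64(0.2), np.float64(46
[... 389 characters left out ...]
.float64(41.0)), (np.float64(2.8), np.float64(1.2), np.float64(41.0))] 223.1
272 [(np.float64(3.4), np.float64(0.2), np.float64(36.7)), (np.float64(2.8), np.float64(0.7), np.float64(38.2)), (np.float64(2.8), np.float64(1.2), np.float64(38.2))] 224.4
274 [(np.float64(2.8), np.float64(0.2), np.float64(35.4)), (np.float64(2.9), np.float64(0.7), np.float64(35.1)), (np.float64(2.8), np.float64(1.2), np.float64(35.6))] 224.7
cover z [  5.89114773 -18.98840032  69.37160774]
slot [[7.8, -8.0, 69.5], [7.4, -8.0, 68.8], [6.9, -8.0, 68.6], [6.2, -8.0, 69.0]] [-0.66087072 -6.2751314  82.18629202] [ 3.0940114  25.43907598 69.75710687]
handle [[-12.   -6.2 -42.5]
 [  9.    1.2 -40.3]
 [ 10.    8.7  11.8]]
```

Call:
{"api": "jog_arm", "payload": {"rows": [[[1.4, 0, 0], [0, 0, 0]], [[1.4, 0, 4], [0, 0, 0]], [[1.4, 0, 8], [0, 0, 0]], [[1.4, 0, 10], [0, 0, 0]], [[1.4, 0, 12], [0, 0, 0]], [[1.4, 0, 12], [0, 0, 0]]]}}

```text
time: 6.15
tool_pos: [475.4, -147.0, 129.8]
tcp_rot: [-180.0, -0.0, 84.8]
ft_force: [-0.2, 0.3, -0.6]
finger_gap: 21.5
grip_force: 49.2
```

Call:
{"api": "jog_arm", "payload": {"rows": [[[0, 0, 2], [0, 0, 0]], [[0, 0, 4], [0, 0, 0]], [[0, 0, 6], [0, 0, 0]], [[0, 0, 6], [0, 0, 0]]]}}

```text
time: 6.55
tool_pos: [475.5, -147.0, 123.9]
tcp_rot: [-180.0, -0.0, 84.8]
ft_force: [-0.6, -0.1, -2.2]
finger_gap: 21.5
grip_force: 49.2
```

Call:
{"api": "jog_arm", "payload": {"rows": [[[0, 0, 2], [0, 0, 0]], [[0, 0, 4], [0, 0, 0]], [[0, 0, 4], [0, 0, 0]]]}}

```text
time: 6.85
tool_pos: [475.5, -147.0, 119.9]
tcp_rot: [-180.0, -0.0, 84.8]
ft_force: [0.5, -0.8, -1.3]
finger_gap: 21.7
grip_force: 49.2
```

Call:
{"api": "jog_arm", "payload": {"rows": [[[0, 1.5, 0], [0, 0, 0]], [[0, 3, 0], [0, 0, 0]], [[0, 4.5, 0], [0, 0, 0]], [[0, 6, 0], [0, 0, 0]], [[0, 7, 0], [0, 0, 0]], [[0, 8, 0], [0, 0, 0]]]}}

```text
time: 7.45
tool_pos: [483.1, -147.8, 120.2]
tcp_rot: [-179.9, -0.0, 84.8]
ft_force: [-5.0, 0.4, 2.2]
finger_gap: 21.3
grip_force: 49.6
```

Call:
{"api": "jog_arm", "payload": {"rows": [[[0, 1, 0], [0, 0, 0]], [[0, 2, 0], [0, 0, 0]], [[0, 3, 0], [0, 0, 0]], [[0, 4, 0], [0, 0, 0]], [[0, 5, 0], [0, 0, 0]], [[0, 6, 0], [0, 0, 0]], [[0, 7, 0], [0, 0, 0]]]}}

```text
time: 8.15
tool_pos: [489.6, -148.3, 119.6]
tcp_rot: [-179.8, -0.0, 84.8]
ft_force: [-5.5, -1.4, -1.7]
finger_gap: 21.8
grip_force: 49.2
```

Call:
{"api": "jog_arm", "payload": {"rows": [[[0, -1, 0], [0, 0, 0]], [[0, -1, -6], [0, 0, 0]], [[0, -1, -12.5], [0, 0, 0]], [[0, -8, -12.5], [0, 0, 0]], [[0, -16.5, -12.5], [0, 0, 0]], [[0, -16.5, -12.5], [0, 0, 0]], [[0, -16.5, -12.5], [0, 0, 0]]]}}

```text
time: 8.85
tool_pos: [473.9, -146.9, 132.7]
tcp_rot: [180.0, -0.0, 84.7]
ft_force: [-0.6, -0.8, -1.3]
finger_gap: 21.6
grip_force: 49.5
```

Run:
```python
from h import *
s=r.sense();print(s["time"],s["tool_pos"],s["ft_force"],s["finger_gap"])
im,d=r.snapshot("wrist");cv2.imwrite("pics/w4.png",im);np.save("w4.npy",d)
a=cv2.resize(im[190:310,250:410],(800,600),interpolation=cv2.INTER_CUBIC);cv2.imwrite("pics/crop4.png",a)
```

```text
8.85 [ 473.88567873 -146.90848915  132.70097155] [-0.6095201  -0.83215079 -1.32418276] 21.56871847736996
```

View pics/crop4.png

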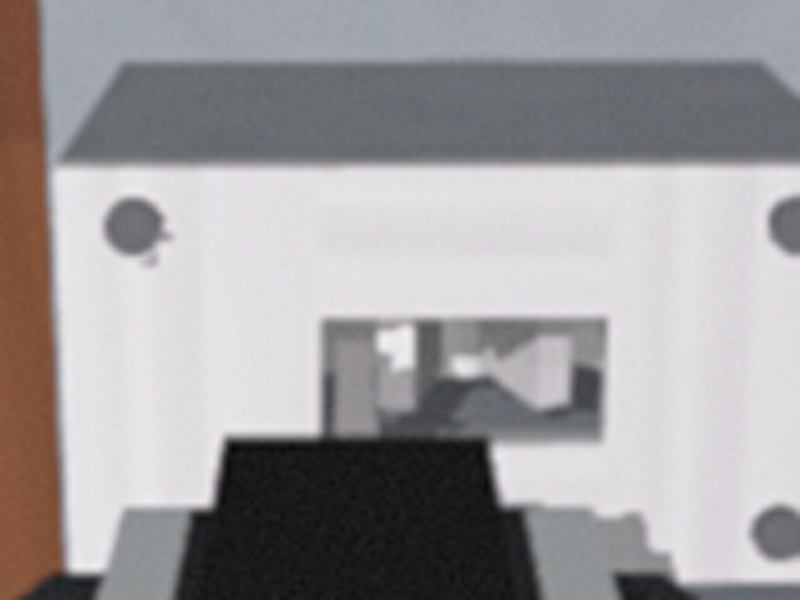

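The slot spans crop x 322–606. The blade is at x≈354 and the next tooth at x≈397, about 7 mm behind centre, which leaves little room to insert behind it. I'll drop in at mid-slot and push the front tooth a little further first.

Call:
{"api": "jog_arm", "payload": {"rows": [[[0, 6, 0], [0, 0, 0]], [[0, 11.5, 0], [0, 0, 0]], [[0, 11.5, 5], [0, 0, 0]], [[0, 11.5, 10], [0, 0, 0]], [[0, 11.5, 13], [0, 0, 0]], [[0, 13, 13], [0, 0, 0]], [[0, 15, 13], [0, 0, 0]], [[0, 17, 13], [0, 0, 0]]]}}

```text
time: 9.7
tool_pos: [490.3, -148.3, 119.4]
tcp_rot: [-179.9, -0.0, 84.8]
ft_force: [-6.1, 0.2, -1.4]
finger_gap: 21.5
grip_force: 49.4
```

Call:
{"api": "jog_arm", "payload": {"rows": [[[0, 1, 0], [0, 0, 0]], [[0, 2, 0], [0, 0, 0]], [[0, 3, 0], [0, 0, 0]], [[0, 3.5, 0], [0, 0, 0]]]}}

```text
time: 10.1
tool_pos: [493.3, -148.6, 119.0]
tcp_rot: [-179.8, -0.0, 84.8]
ft_force: [-6.3, 0.4, -1.4]
finger_gap: 21.2
grip_force: 49.3
```

Call:
{"api": "jog_arm", "payload": {"rows": [[[0, -1, 0], [0, 0, 0]], [[0, -1, -6], [0, 0, 0]], [[0, -1, -12.5], [0, 0, 0]], [[0, -8, -12.5], [0, 0, 0]], [[0, -20, -12.5], [0, 0, 0]], [[0, -20, -12.5], [0, 0, 0]], [[0, -20, -12.5], [0, 0, 0]]]}}

```text
time: 10.8
tool_pos: [474.9, -147.1, 132.7]
tcp_rot: [179.9, 0.0, 84.7]
ft_force: [-0.2, -0.0, -1.6]
finger_gap: 21.5
grip_force: 49.7
```

Run:
```python
from h import *
s=r.sense();print(s["time"],s["tool_pos"],s["ft_force"],s["finger_gap"])
im,d=r.snapshot("wrist");cv2.imwrite("pics/w5.png",im)
a=cv2.resize(im[190:310,250:410],(800,600),interpolation=cv2.INTER_CUBIC)[:480]
b=cv2.resize(im[230:254,290:450],(800,120),interpolation=cv2.INTER_CUBIC)
cv2.imwrite("pics/crop5.png",np.vstack([a,b]))
```

```text
10.8 [ 474.93607379 -147.10798945  132.67777907] [-0.16580906 -0.02417921 -1.62714124] 21.519470029346984
```

View pics/crop5.png

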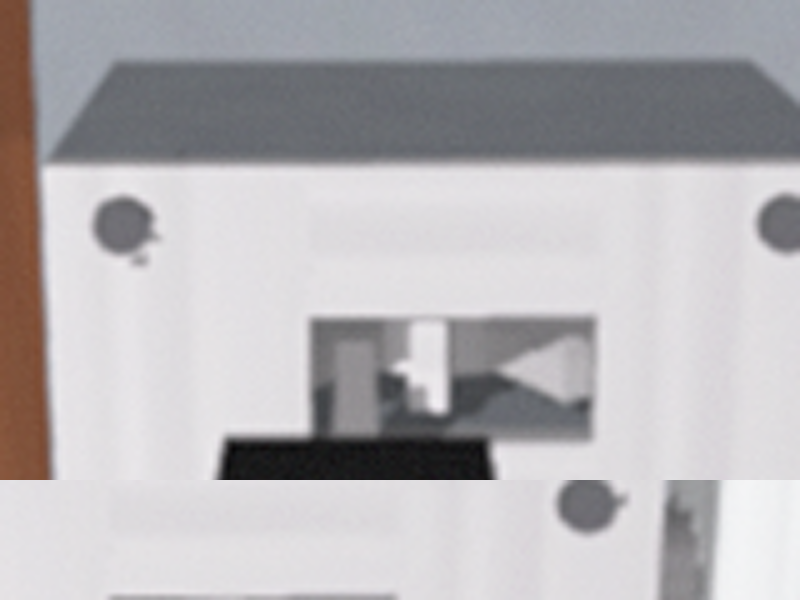

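The slot is now at crop x 310–597 and the blade at 355. The tooth is at 429, about 2.6 mm behind centre, so there is clear room behind it. I'll measure the jaw gap by depth from the first hover view while pushing the next stroke.

Call:
{"api": "jog_arm", "payload": {"rows": [[[0, 0, 5], [0, 0, 0]], [[0, 0, 10], [0, 0, 0]], [[0, 0, 12.5], [0, 0, 0]], [[0, 2, 12.5], [0, 0, 0]], [[0, 4, 12.5], [0, 0, 0]], [[0, 5, 12.5], [0, 0, 0]], [[0, 6, 12.5], [0, 0, 0]], [[0, 7, 12.5], [0, 0, 0]], [[0, 8, 12.5], [0, 0, 0]]]}}

```text
time: 11.75
tool_pos: [482.4, -147.7, 119.8]
tcp_rot: [-180.0, -0.0, 84.8]
ft_force: [-5.4, 1.3, 2.3]
finger_gap: 21.4
grip_force: 49.9
```

Run:
```python
from h import *
c=r.camera_params("wrist");T=np.load("w2T.npy");d=np.load("w2.npy");im=cv2.imread("pics/w2.png")
P=cloud(d,c,T);a=np.radians(-5.1);X=(P[...,0]-486.2)*np.cos(a)+(P[...,1]+149.1)*np.sin(a)
for v in (185,200,245): print(v,[(u,round(X[v,u],1),round(P[v,u,2],1),im[v,u].tolist()) for u in range(396,420)])
```

```text
185 [(396, np.float64(59.7), np.float64(49.1), [246, 245, 244]), (397, np.float64(60.6), np.float64(48.5), [246, 245, 244]), (398, np.float64(61.0), np.float64(50.7), [248, 247, 245]), (399, np.float64(61.7), np.float64(50.9), [248, 247, 247]), (400, np.float64(63.1), np.float64(47.8), [245, 243, 243]), (401, np.float64(63.9), np.float64(48.1), [227, 225, 222]), (402, np.float64(64.3), np.float64(50.1), [160, 157, 157]), (403, np.float64(65.8), np.float64(46.7), [81, 80, 79]), (404, np.float64(66.5), np.float64(47.2), [46, 54, 61]), (405, np.float64(72.0), np.float64(24.7), [62, 80, 92]), (406, np.float64(71.9), np.float64(29.2), [70, 95, 112]), (407, np.float64(72.0), np.float64(33.0), [84, 115, 135]), (408, np.float64(71.8), np.float64(37.8), [94, 126, 151]), (409, np.float64(71.8), np.float64(41.6), [94, 129, 153]), (410, np.float64(71.8), np.float64(45.4), [97, 132, 156]), (411, np.float64(71.8), np.float64(49.1), [114, 156, 187]), (412, np.float64(72.3), np.float64(50.1), [141, 191, 227]), (413, np.float64(73.1), np.float64(50.4), [154, 209, 238]), (414, np.float64(73.7), np.flo
[... 2490 characters left out ...]
.8), np.float64(50.6), [133, 179, 215]), (409, np.float64(72.6), np.float64(50.9), [152, 207, 236]), (410, np.float64(73.5), np.float64(50.5), [156, 213, 239]), (411, np.float64(74.0), np.float64(52.0), [159, 218, 242]), (412, np.float64(74.8), np.float64(52.0), [161, 222, 243]), (413, np.float64(75.6), np.float64(52.2), [163, 221, 244]), (414, np.float64(76.4), np.float64(52.5), [165, 222, 245]), (415, np.float64(77.6), np.float64(51.0), [165, 224, 245]), (416, np.float64(78.4), np.float64(51.3), [166, 223, 246]), (417, np.float64(79.4), np.float64(50.3), [164, 222, 245]), (418, np.float64(80.0), np.float64(51.5), [164, 223, 245]), (419, np.float64(80.7), np.float64(51.8), [164, 222, 245])]
```

The rail face is at x=72 and the jaw face was at about 66, so the gap at the start was about 6 mm and about 4 mm remains. I'll finish this stroke and start the next.

Call:
{"api": "jog_arm", "payload": {"rows": [[[0, 1.5, 0], [0, 0, 0]], [[0, 3, 0], [0, 0, 0]], [[0, 4.5, 0], [0, 0, 0]], [[0, 6, 0], [0, 0, 0]], [[0, 7.5, 0], [0, 0, 0]], [[0, 9, 0], [0, 0, 0]], [[0, 10, 0], [0, 0, 0]], [[0, 11, 0], [0, 0, 0]]]}}

```text
time: 12.55
tool_pos: [492.5, -148.5, 118.8]
tcp_rot: [-179.8, -0.0, 84.8]
ft_force: [-5.3, 0.0, -1.3]
finger_gap: 21.2
grip_force: 49.4
```

Call:
{"api": "jog_arm", "payload": {"rows": [[[0, -1, 0], [0, 0, 0]], [[0, -1, -6], [0, 0, 0]], [[0, -1, -12.5], [0, 0, 0]], [[0, -8, -12.5], [0, 0, 0]], [[0, -19, -12.5], [0, 0, 0]], [[0, -19, -12.5], [0, 0, 0]], [[0, -19, -7], [0, 0, 0]], [[0, -19, -2], [0, 0, 0]], [[0, -19, 0], [0, 0, 0]]]}}

```text
time: 13.45
tool_pos: [474.5, -146.8, 118.8]
tcp_rot: [-179.9, -0.0, 84.8]
ft_force: [0.1, 0.5, -1.4]
finger_gap: 21.3
grip_force: 49.8
```

Call:
{"api": "jog_arm", "payload": {"rows": [[[0, 2, 0], [0, 0, 0]], [[0, 4, 0], [0, 0, 0]], [[0, 5, 0], [0, 0, 0]], [[0, 6, 0], [0, 0, 0]], [[0, 7, 0], [0, 0, 0]], [[0, 8, 0], [0, 0, 0]]]}}

```text
time: 14.05
tool_pos: [482.5, -147.7, 119.8]
tcp_rot: [-180.0, -0.0, 84.8]
ft_force: [-5.3, -0.4, 1.4]
finger_gap: 21.3
grip_force: 50.0
```

Call:
{"api": "jog_arm", "payload": {"rows": [[[0, 1, 0], [0, 0, 0]], [[0, 2, 0], [0, 0, 0]], [[0, 3, 0], [0, 0, 0]], [[0, 4, 0], [0, 0, 0]]]}}

```text
time: 14.45
tool_pos: [485.7, -147.9, 119.7]
tcp_rot: [-179.9, -0.0, 84.8]
ft_force: [-9.8, 1.3, 5.1]
finger_gap: 21.3
grip_force: 50.6
```

Call:
{"api": "jog_arm", "payload": {"rows": [[[0, 0.7, 0], [0, 0, 0]], [[0, 1.4, 0], [0, 0, 0]], [[0, 2, 0], [0, 0, 0]]]}}

```text
time: 14.75
tool_pos: [486.4, -148.0, 119.6]
tcp_rot: [-179.7, -0.0, 84.8]
ft_force: [-17.0, 1.4, 11.4]
finger_gap: 21.7
grip_force: 51.7
```

Force rose to about 20 N, which feels like the stop. I'll ease off and check the jaw gap in the picture.

Call:
{"api": "jog_arm", "payload": {"rows": [[[0, -2, 0], [0, 0, 0]], [[0, -4, 0], [0, 0, 0]], [[0, -4, 0], [0, 0, 0]]]}}

```text
time: 15.05
tool_pos: [484.9, -147.9, 119.9]
tcp_rot: [180.0, 0.0, 84.8]
ft_force: [-2.1, 0.2, -1.9]
finger_gap: 21.6
grip_force: 49.6
```

Run:
```python
from h import *
s=r.sense();print(s["time"],s["tool_pos"],s["ft_force"])
T=wristT();im,d=r.snapshot("wrist");c=r.camera_params("wrist");cv2.imwrite("pics/w6.png",im)
P=cloud(d,c,T);a=np.radians(-5.1);X=(P[...,0]-486.2)*np.cos(a)+(P[...,1]+149.1)*np.sin(a);Y=-(P[...,0]-486.2)*np.sin(a)+(P[...,1]+149.1)*np.cos(a)
for y in (28,36,-10):
    m=(abs(Y-y)<4)&(X>50)&(X<84)&(d>0)
    print(y,[(x,round(np.percentile(P[...,2][m&(abs(X-x)<.5)],20),0) if (m&(abs(X-x)<.5)).any() else None, im[m&(abs(X-x)<.5)].mean(0).astype(int).tolist()) for x in range(56,80)])
cv2.imwrite("pics/crop6.png",cv2.resize(im[150:300,320:520],(800,600),interpolation=2))
```

```text
15.05 [ 484.9285301  -147.94049187  119.89251818] [-2.12250201  0.23975028 -1.92983241]
28 [(56, np.float64(11.0), [166, 159, 154]), (57, np.float64(12.0), [161, 156, 154]), (58, np.float64(29.0), [169, 167, 165]), (59, np.float64(12.0), [211, 207, 205]), (60, np.float64(11.0), [208, 204, 201]), (61, np.float64(12.0), [213, 211, 209]), (62, np.float64(49.0), [240, 239, 238]), (63, np.float64(49.0), [239, 238, 237]), (64, np.float64(49.0), [237, 236, 235]), (65, np.float64(49.0), [237, 235, 235]), (66, np.float64(49.0), [240, 239, 238]), (67, np.float64(49.0), [238, 237, 236]), (68, np.float64(49.0), [213, 210, 210]), (69, np.float64(48.0), [143, 142, 141]), (70, np.float64(47.0), [63, 62, 61]), (71, np.float64(47.0), [64, 78, 89]), (72, np.float64(48.0), [111, 151, 180]), (73, np.float64(51.0), [143, 196, 228]), (74, np.float64(51.0), [148, 202, 232]), (75, np.float64(51.0), [151, 205, 234]), (76, np.float64(51.0), [152, 207, 235]), (77, np.float64(51.0), [153, 209, 236]), (78, np.float64(51.0), [154, 210, 237]), (79, np.float64(51.0), [154, 212, 238])]
36 [(56, np.float64(11.0), [16
[... 1406 characters left out ...]
(66, np.float64(49.0), [236, 234, 234]), (67, np.float64(49.0), [232, 230, 230]), (68, np.float64(49.0), [201, 198, 197]), (69, np.float64(48.0), [138, 136, 135]), (70, np.float64(47.0), [59, 59, 57]), (71, np.float64(47.0), [70, 90, 105]), (72, np.float64(49.0), [120, 164, 195]), (73, np.float64(51.0), [143, 195, 228]), (74, np.float64(51.0), [146, 201, 231]), (75, np.float64(51.0), [150, 204, 234]), (76, np.float64(51.0), [151, 207, 235]), (77, np.float64(51.0), [152, 208, 236]), (78, np.float64(51.0), [154, 210, 237]), (79, np.float64(51.0), [154, 211, 237])]<stdin>:7: RuntimeWarning: Mean of empty slice.
  ret = um.true_divide(
<stdin>:7: RuntimeWarning: invalid value encountered in cast
```

View pics/crop6.png

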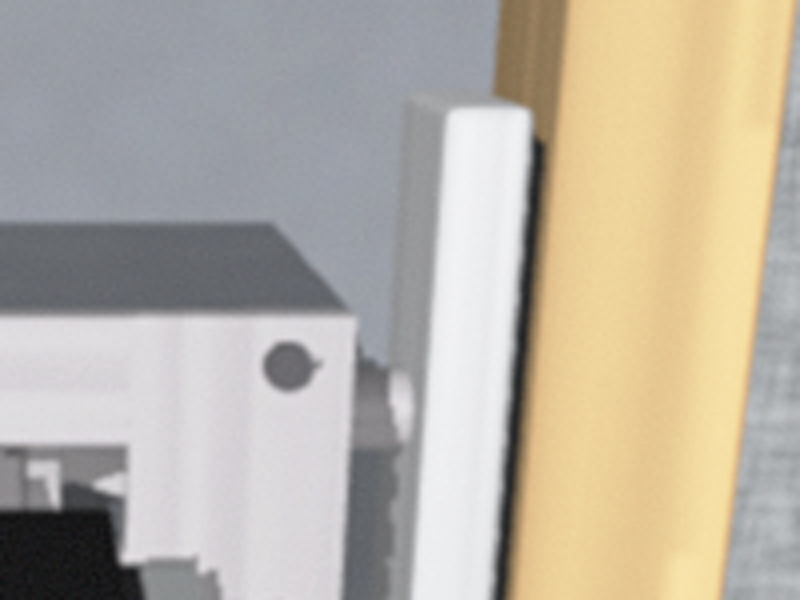

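The black pad at crop (530,300) is now up against the wood rail, so the jaw is closed. I'll press once more gently to confirm.

Call:
{"api": "jog_arm", "payload": {"rows": [[[0, 1, 0], [0, 0, 0]], [[0, 2, 0], [0, 0, 0]], [[0, 2.7, 0], [0, 0, 0]], [[0, 3.3, 0], [0, 0, 0]], [[0, 3.3, 0], [0, 0, 0]], [[0, 3.3, 0], [0, 0, 0]], [[0, 3.3, 0], [0, 0, 0]]]}}

```text
time: 15.8
tool_pos: [486.1, -148.1, 119.7]
tcp_rot: [-179.7, -0.0, 84.8]
ft_force: [-13.1, 1.8, 8.3]
finger_gap: 21.6
grip_force: 51.4
```

Call:
{"api": "jog_arm", "payload": {"rows": [[[0, -2.5, 0], [0, 0, 0]], [[0, -4.5, 0], [0, 0, 0]], [[0, -4.5, -8], [0, 0, 0]], [[0, -4.5, -18], [0, 0, 0]], [[0, -4.5, -50], [0, 0, 0]], [[0, -4.5, -90], [0, 0, 0]], [[0, -4.5, -125], [0, 0, 0]], [[0, -4.5, -125], [0, 0, 0]], [[0, -4.5, -125], [0, 0, 0]]]}}

```text
time: 16.7
tool_pos: [484.6, -148.2, 246.9]
tcp_rot: [179.8, 0.1, 84.8]
ft_force: [0.4, 0.2, -1.7]
finger_gap: 21.5
grip_force: 50.0
```

Run:
```python
from h import *
s=r.sense();print(s["time"],s["tool_pos"],s["tcp_rot"],s["ft_force"],s["finger_gap"])
im,d=r.snapshot("wrist");c=r.camera_params("wrist");P=cloud(d,c,c["tool_from_camera"])
v,u=np.mgrid[:480,:640]
b=(abs(P[...,1])<8)&(P[...,2]>20)&(P[...,2]<70)&(abs(P[...,0])<15)&(d>0)
for z in (25,35,45,55,59): 
    m=b&(abs(P[...,2]-z)<3)
    if m.any(): print(z,P[m].mean(0).round(1),u[m].min(),u[m].max())
print("tip z",np.percentile(P[b][:,2],98))
a=np.radians(79.4);D=np.array([537.9,306.2])-s["tool_pos"][:2];y=np.radians(s["tcp_rot"][2])
print("shift tool",D@[np.cos(y),np.sin(y)],D@[np.sin(y),-np.cos(y)])
```

```text
16.7 [ 484.63782307 -148.18055818  246.8956614 ] [1.79773449e+02 6.62561281e-02 8.47617448e+01] [ 0.38063946  0.16572011 -1.6895942 ] 21.50207618831209
35 [ 2.9  0.7 35.2] 317 325
45 [ 2.9  0.7 44.9] 317 325
55 [ 2.9  0.8 54.7] 318 324
59 [ 2.8  0.7 58.4] 318 324
tip z 60.066498077328575
shift tool 457.34561504136116 11.55593110722181
```

Call:
{"api": "jog_arm", "payload": {"rows": [[[40, 1, 0], [0, 0, 0.02]], [[85, 2, 0], [0, 0, 0.04]], [[130, 3, 0], [0, 0, 0.06]], [[175, 4, 0], [0, 0, 0.08]], [[220, 5, 0], [0, 0, 0.094]], [[265, 6, 0], [0, 0, 0.094]], [[310, 7, 0], [0, 0, 0.094]], [[355, 8, 0], [0, 0, 0.094]], [[400, 10, 0], [0, 0, 0.094]], [[440, 11, 0], [0, 0, 0.094]]]}}

```text
time: 17.75
tool_pos: [533.6, 291.3, 242.5]
tcp_rot: [-179.8, 0.1, 79.4]
ft_force: [0.2, -0.5, -2.0]
finger_gap: 21.5
grip_force: 49.9
```

Call:
{"api": "jog_arm", "payload": {"rows": [[[15, 2, 0], [0, 0, 0]], [[17, 2, 0], [0, 0, 0]], [[17, 2, 40], [0, 0, 0]], [[17, 2, 70], [0, 0, 0]], [[17, 2, 85], [0, 0, 0]], [[17, 2, 85], [0, 0, 0]], [[17, 2, 85], [0, 0, 0]], [[17, 2, 85], [0, 0, 0]]]}}

```text
time: 18.55
tool_pos: [541.0, 305.9, 162.2]
tcp_rot: [179.8, -0.1, 79.3]
ft_force: [0.3, 0.4, -1.2]
finger_gap: 21.5
grip_force: 49.9
```

Run:
```python
from h import *
s=r.sense();print(s["time"],s["tool_pos"],s["tcp_rot"],s["ft_force"],s["finger_gap"])
im,d=r.snapshot("wrist");cv2.imwrite("pics/w7.png",im);np.save("w7.npy",d)
cv2.imwrite("pics/crop7.png",cv2.resize(im[170:320,220:420],(800,600),interpolation=2))
```

```text
18.55 [541.04771882 305.92514329 162.20969961] [ 1.79839344e+02 -1.11838494e-01  7.93497338e+01] [ 0.27791012  0.42644424 -1.2280893 ] 21.46944381741531
```

View pics/crop7.png

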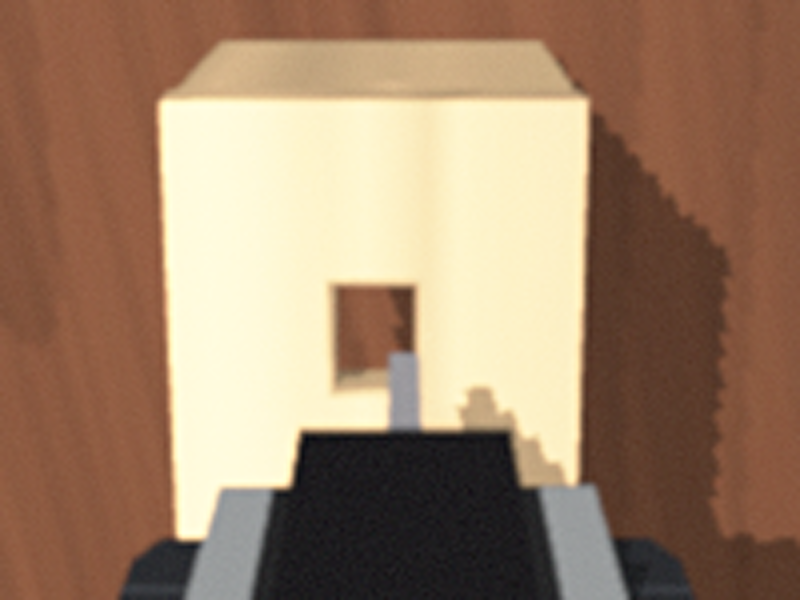

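The hole is at crop (374,336) and the blade end at (405,352), so the key is 4.3 mm too far in tool y. I'll correct that and lower it.

Call:
{"api": "jog_arm", "payload": {"rows": [[[-0.3, -4.3, 0], [0, 0, 0]], [[-0.3, -4.3, 0], [0, 0, 0]], [[-0.3, -4.3, 10], [0, 0, 0]], [[-0.3, -4.3, 20], [0, 0, 0]], [[-0.3, -4.3, 28], [0, 0, 0]], [[-0.3, -4.3, 28], [0, 0, 0]]]}}

```text
time: 19.2
tool_pos: [534.1, 305.5, 129.0]
tcp_rot: [-179.8, 0.1, 79.4]
ft_force: [-1.0, -0.1, -2.4]
finger_gap: 21.3
grip_force: 49.9
```

Call:
{"api": "jog_arm", "payload": {"rows": [[[0, 0, 10], [0, 0, 0]], [[0, 0, 20], [0, 0, 0]], [[0, 0, 30], [0, 0, 0]], [[0, 0, 36], [0, 0, 0]], [[0, 0, 36], [0, 0, 0]], [[0, 0, 36], [0, 0, 0]]]}}

```text
time: 19.8
tool_pos: [535.4, 306.2, 95.6]
tcp_rot: [-180.0, 0.0, 79.4]
ft_force: [0.6, -0.3, -1.3]
finger_gap: 21.4
grip_force: 49.9
```

Call:
{"api": "jog_arm", "payload": {"rows": [[[0, 0, 0.7], [0, 0, 0]], [[0, 0, 1.4], [0, 0, 0]], [[0, 0, 1.4], [0, 0, 0]]]}}

```text
time: 20.1
tool_pos: [535.5, 306.2, 94.3]
tcp_rot: [-180.0, 0.0, 79.4]
ft_force: [0.9, -0.3, -2.3]
finger_gap: 21.3
grip_force: 49.9
```

Call:
{"api": "jog_arm", "payload": {"rows": [[[0, 0, 0.6], [0, 0, 0]], [[0, 0, 1.2], [0, 0, 0]], [[0, 0, 1.2], [0, 0, 0]]]}}

```text
time: 20.4
tool_pos: [535.5, 306.2, 94.2]
tcp_rot: [180.0, -0.0, 79.4]
ft_force: [-4.1, -1.8, 6.8]
finger_gap: 21.4
grip_force: 50.9
```

The shoulder is seated at the same height as at pick-up, so I'll release and withdraw.

Call:
{"api": "jog_arm", "payload": {"rows": [[[0, 0, 0], [0, 0, 0]], [[0, 0, 0], [0, 0, 0]], [[0, 0, 0], [0, 0, 0]], [[0, 0, 0], [0, 0, 0]], [[0, 0, 0], [0, 0, 0]]], "grip": 60}}

```text
time: 20.9
tool_pos: [535.4, 306.2, 93.1]
tcp_rot: [-180.0, 0.0, 79.4]
ft_force: [-0.0, -0.9, 0.2]
finger_gap: 59.9
grip_force: 0.0
```

Call:
{"api": "jog_arm", "payload": {"rows": [[[0, 0, -20], [0, 0, 0]], [[0, 0, -60], [0, 0, 0]], [[0, 0, -100], [0, 0, 0]], [[0, 0, -140], [0, 0, 0]], [[0, 0, -140], [0, 0, 0]], [[0, 0, -140], [0, 0, 0]], [[0, 0, -140], [0, 0, 0]]]}}

```text
time: 21.6
tool_pos: [534.9, 305.9, 231.7]
tcp_rot: [-179.9, 0.1, 79.4]
ft_force: [0.2, -0.1, -0.3]
finger_gap: 60.3
grip_force: 0.0
```

Run:
```python
from h import *
s=r.sense();T=wristT();im,d=r.snapshot("wrist");c=r.camera_params("wrist");cv2.imwrite("pics/w8.png",im)
print(s["time"],s["tool_pos"],s["finger_gap"],s["ft_force"])
P=cloud(d,c,T);near=np.hypot(P[...,0]-536,P[...,1]-306)<25
m=near&(P[...,2]>120)&(P[...,2]<145)&(im.max(-1)<80);print("key",m.sum(),rect(P,m),np.median(P[m],0),P[m][:,2].std())
tp,td=r.snapshot("top");ct=r.camera_params("top");Q=cloud(td,ct);X=Q[...,0];a=np.radians(-5.1)
X=(Q[...,0]-484.5)*np.cos(a)+(Q[...,1]+148.3)*np.sin(a);Y=-(Q[...,0]-484.5)*np.sin(a)+(Q[...,1]+148.3)*np.cos(a)
m=(abs(Q[...,2]-50)<3)&(abs(Y)<40)&(tp.min(-1)>190)&(X>45)&(X<75);print("jaw bar x",np.percentile(X[m],[2,98]) if m.any() else None)
```

```text
21.6 [534.86345991 305.9125047  231.72531712] 60.301326288042205 [ 0.24750784 -0.1497616  -0.30645582]
key 1324 ((536.3086547851562, 305.0254821777344), (22.25440216064453, 20.59661865234375), 79.05640411376953) [536.66594691 306.8809394  135.39851018] 3.297782250442364
jaw bar x None
```

View pics/w8.png

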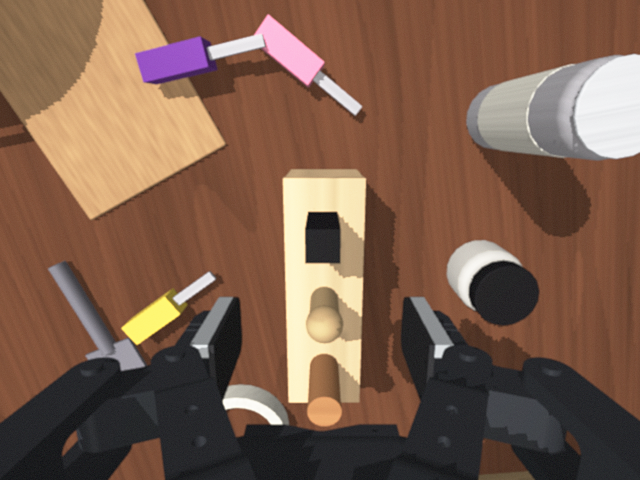

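The key hangs upright in its hole at (322,238). Its top is at the same height as at the start, and the gripper is clear. I'm handing in.

```bash
python3 -c "
from bench import r
print(r.hand_in())"
```

```text
the job is handed in; nothing more can be done
None
```

The jaw was pushed until it came up firm against the frame (about 20 N at most on the key, measured at the wrist), the key is hanging back in its rack hole, and the job was handed in after about 22 s with no verdict returned.

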